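# Index the glue station's spring-locked turntable to the next bush

### The arm

A 6-joint arm with a two-finger parallel gripper is mounted at the origin on the work surface. World frame = base frame: x ahead of the robot, y to its left, z up, the work surface at z = 0. Lengths are in mm, angles in rad, forces in N, time in s.
With the tool pointing down it reaches from about 250 to 850 mm from the base axis. Payload 12.5 kg.
Tool frame: the origin (TCP) lies on the centre line of the jaws, within the pads' length; the fingertips stand 25 mm ahead of it and the grasp point (between the pads) lies 6 mm ahead of it; z points along the fingers, y is the direction in which the jaws open and shut (so a half turn about z gives the same grasp; the last joint's range is limited). The gripper opens to 93 mm and grips with 3 to 60 N. Pads are 15 mm wide; open, the fingers measure 128 mm over their backs; the gripper's body (75 mm by 188 mm) begins 65 mm behind the grasp point.
Start: joints at [-1.201, 0.351, 1.652, -0, 1.139, -0.085], TCP at [241.622, -494.068, 243.633] pointing down, gripper open.
Joint ranges: [-2.75, 2.75], [-0.79, 2.1], [0.01, 2.65], [-1.57, 4.71], [0.07, 3.14], [-2.87, 2.87]. Speed limits (rad/s): [2.22, 2.22, 2.79, 3.14, 3.14, 3.14].

### API

Orientations are given as a unit quaternion [w, x, y, z].
In Python, from plant import r gives the robot as it stands.
- The arm moves only by the tool jog_arm, never from a script. Its argument "increments" is a list of rows, each a list of 2 entries, a list of its own where there are three numbers: the shift along the tool's x, y, z in cm, then the turn, a rotation vector about the tool's x, y, z in degrees. In form: [[[tx, ty, tz], [rx, ry, rz]], ...]. A call has 1 to 12 rows; each row is the pose to reach, as a shift and turn from the pose measured when the call began, along the tool's axes at that moment; what a row does not reach only later rows make up. A row lasts 1/10 s, in which the tool goes at most 50 mm and 8.59 degrees, less where a joint would pass 70% of its speed; a pose out of reach is approached as far as the arm can. A call with a gripper value outside its range is refused whole. "grip" is the opening, from 0 (shut) to 1 (fully open), set as the call begins (left out, the last holds). The fingers move at their own pace and stop on an object; "force" is the grip in N (left out, the last holds). Time passes only in rows, so rows that repeat a pose let the fingers close. It gives the time, the measured TCP pose, the force and the opening at its end, in the units of the state.
- r.observe(): the state, without advancing time (a new reading comes with each control period).
- r.snapshot(name): name is "scene" or "top"; returns a dict with "pixels" (420x560x3 uint8, red, green, blue), "K" (3x3 intrinsics, pixels), "rvec" (rotation vector, rad) and "tvec" (3), from world to camera coordinates, as OpenCV has them. Camera axes: x right, y down, z forward; pixel columns grow to the right and rows downward; lengths in mm; the calibration is good to about 2 mm. A picture is of the moment at which its call begins. There is no depth.
- r.finish_job(): hands the job in, once; it reports no verdict.
Trained networks look in a picture, given as the dict that the camera call returned (one of the last four; its "shot" number tells which), for a name from the list of things; names that differ only in an ending like _2 or _b are one class to them, and where a whole thing is asked for, a point or a joint stands for the part that bears it (a point fixed in the world has none). Each returns a list of dicts, best first, with "score" (0 to 1); they miss things now and then, are a little off and sometimes report something else, mostly with a low value. They report only what shows in the picture. A call takes as long as a camera call. They do not tell look-alikes from the thing itself.
- r.trace(picture, name): "region" (420x560 bool, what is visible of it) and "position" ([row, column] in pixels, amid what is visible of it).
The state is a dict: "clock": time; "joint_positions": joint angles; "qd": joint speeds; "tau": joint torques, N m; "tool_pos": TCP position; "orientation": TCP orientation; "force": force on the tool from outside, world axes, zero at the start; "moment": the same for the moment, N m; "opening": finger opening in mm.
Only numpy, scipy, OpenCV 4.12 (cv2) and the standard library are available. Lean on these libraries where they do the work, as an engineer would, in place of code of your own. Each camera call takes 0.05 s, during which the arm holds its last target. There are 200 camera calls.

### The job

The plain sleeve at the glue nozzle is done: index the six-station turntable by one station, to whichever side brings the mushroom-shaped flanged bush in front of the nozzle. The table is locked in each station; to free it, press its central knob down against the spring and keep it down while turning, and leave it sprung fully up and locked in the new station. The knob has some play on the table, so feel for the place where it springs up; do not touch the three parts on the table, keep them standing in their nests, and leave everything else on the bench alone.

Things in the scene. Friction and masses are not known exactly. Their poses are not given: they have to be found in the camera images.
- work_point (a point): Working place in front of the glue nozzle: on the fixed base, 95 mm out from the turntable's axis, 60 mm above the bench (height of the locked table's upper face). x points radially outwards to the nozzle, z up.
- nozzle_tip (a point): Tip of the glue nozzle, a black cone aimed level at the table from outside its rim: 128 mm from the axis, 95 mm above the bench. Its upright post (24 mm diameter, 117 mm high) stands 175 mm from the axis. x points radially outwards.
- indexer: The fixed base: grey round housing of radius 105 mm and height 40 mm, bolted down. Origin: on the turntable's axis at bench height. x points towards the nozzle, z up. Hidden inside is a ring with six locking slots, 60 degrees apart, about 1.5 degrees of slack each way.
- table_top (a point): Centre of the upper face of the turntable, an aluminium disc of radius 122 mm; z up, turns with it. 60 mm above the bench when sprung up and locked. It can be pushed down 9 mm against a spring (about 5 to 10 N); from 7 mm down it turns freely. Let up between stations it stays 5 to 6 mm low. Six nests at 0, 60, 120.. degrees, radius 95 mm: four pins 12 mm high round a 33 mm place.
- knob_grip (a point): Middle of the bar of the dark steel knob on the table's axis: bar 46 mm long (this point's x), 16 mm thick (its y, the width to grip), 30 mm high, on a flange of radius 42 mm whose upper face is 19 mm below this point (65 mm above the bench when locked). It goes down with the table and turns it, with free play of about 5 degrees each way.
- flanged_bush: The steel bush wanted at the nozzle, mushroom-shaped: stem 30 mm diameter, 30 mm high, with a flange of 44 mm diameter and 6 mm thick at the top; 36 mm high in all. Stands loose in the nest next to the one at the nozzle, on one side or the other. Origin: centre of its underside, on the disc; z up.
- taper_bush: Steel bush with a 30 mm diameter foot 14 mm high that tapers to 14 mm diameter at the top; 36 mm high. Stands loose in the nest on the other side. Origin: centre of its underside; z up.
- plain_sleeve: Plain steel cylinder, 30 mm diameter, 36 mm high, loose in the nest that is at the nozzle at the start. Origin: centre of its underside; z up.
- spare_sleeve: Bystander: plain steel cylinder 30 mm diameter, 36 mm high, standing on the bench beside the base. Origin at its underside.
- spare_bush: Bystander: steel bush 36 mm high standing on its 44 mm flange on the bench beside the base. Origin at its underside.
- drink_can: Bystander: dark can 52 mm diameter, 100 mm high. Origin at its underside.
- bowl: Bystander: white bowl 110 mm wide, 50 mm high. Origin at its underside.
- screwdriver: Bystander: screwdriver lying on the bench.
- wrench: Bystander: wrench lying on the bench.
Not all that is in view belongs to the job. What is shaped like the plain_sleeve but green is not meant.

How it is judged:
By the outcome, as a careful person would: the job done as asked, in the order asked, and still so for the second after the job is handed in, with the robot touching nothing.
It also fails if it takes over 45 s, if anything falls off the work surface, if the arm or the gripper's body presses on something with over 40 N, if the wrist force passes 120 N, or if a joint passes its speed limit or range.

## Working session

There is one attempt and no reset: what is moved stays moved. The work goes in short steps, Python scripts to look and compute and a tool call to move; the robot and the scene stay as the last step left them, time stands still between calls to the robot, and variables do not carry over. Pictures are saved under pics/ and viewed, about 8 in all and at most 12, crops included, and the job is handed in when it is done.

Besides the shell and the picture viewer there is one more tool, called after "Request:" by a JSON object that holds its "op" and its "data", one argument or row to a line. jog_arm: Moves the arm, as the interface text tells. Its arguments: {"type":"object","properties":{"increments":{"type":"array","items":{"type":"array"}},"grip":{"type":"number"},"force":{"type":"number"}},"required":["increments"]}

```bash
mkdir -p pics; cat > h.py <<'E'
import numpy as np, cv2
from plant import r
def ray(s,px,z):
    R=cv2.Rodrigues(np.array(s["rvec"],float))[0]; t=np.array(s["tvec"],float).ravel()
    d=R.T@np.linalg.inv(np.array(s["K"]))@np.array([px[1],px[0],1.]); c=-R.T@t
    return c+d*(z-c[2])/d[2]
def proj(s,p):
    return cv2.projectPoints(np.array(p,float).reshape(-1,3),np.array(s["rvec"],float),np.array(s["tvec"],float),np.array(s["K"],float),None)[0].reshape(-1,2)[:,::-1]
def save(s,n,crop=None,k=1):
    im=s["pixels"][:,:,::-1]
    if crop: im=im[crop[0]:crop[1],crop[2]:crop[3]]
    cv2.imwrite("pics/"+n,cv2.resize(im,None,fx=k,fy=k,interpolation=cv2.INTER_CUBIC))
E
python3 - <<'E'
from h import *
print(r.observe())
S={n:r.snapshot(n) for n in("scene","top")}
for n,s in S.items():
    save(s,n+"0.png")
    for o,z in (("table_top",60),("knob_grip",84),("flanged_bush",36+60),("taper_bush",80),("plain_sleeve",80),("spare_sleeve",20),("spare_bush",20),("indexer",20),("drink_can",50)):
        for d in r.trace(s,o)[:2]:
            print(n,o,round(d["score"],2),np.round(d["position"]),np.round(ray(s,d["position"],z)))
E
```

```text
{'clock': 0.0, 'joint_positions': array([-1.20054979e+00,  3.51248116e-01,  1.65242455e+00,  1.89103455e-05,
        1.13910221e+00, -8.45927910e-02]), 'qd': array([ 0.00077275, -0.00061534,  0.0002094 , -0.00172822,  0.00026662,
       -0.00014069]), 'tau': array([ 2.17945329e-03, -4.97319281e+01, -2.85257328e+01,  6.99471566e-02,
        2.56462645e-02, -5.67536767e-05]), 'tool_pos': array([ 241.54024514, -493.77098393,  243.09473117]), 'orientation': array([-5.86316830e-04,  9.74252134e-01,  2.25460482e-01, -7.56421976e-05]), 'force': array([ 0.33604937, -0.60363326, -0.90338626]), 'moment': array([-0.07778027, -0.0238242 ,  0.01762019]), 'opening': 93.29743921435087}
scene table_top 0.75 [268. 197.] [ 548. -220.   60.]
scene table_top 0.59 [220. 258.] [584. -35.  60.]
scene knob_grip 0.82 [220. 259.] [596. -44.  84.]
scene taper_bush 0.56 [214. 294.] [655.  22.  80.]
scene plain_sleeve 0.61 [250. 348.] [814.  14.  80.]
scene plain_sleeve 0.5 [280. 352.] [860. -46.  80.]
scene spare_sleeve 0.55 [180. 289.] [559. 136.  20.]
scene spare_bush 0.71 [266. 199.] [ 530. -203.   20.]
scene indexer 0.58 [233. 263.] [602. -40.  20.]
scene indexer 0.26 [354. 174.] [ 624. -394.   20.]
scene drink_can 0.8 [111. 306.] [468. 353.  50.]
top table_top 0.94 [240. 288.] [569. -30.  60.]
top knob_grip 0.22 [235. 292.] [583. -44.  84.]
top flanged_bush 0.48 [225. 316.] [ 618. -115.   96.]
top taper_bush 0.51 [215. 270.] [645.  32.  80.]
top plain_sleeve 0.54 [157. 285.] [841.  -6.  80.]
top plain_sleeve 0.46 [206. 298.] [679. -57.  80.]
top spare_sleeve 0.64 [292. 395.] [ 426. -384.   20.]
top spare_bush 0.66 [258. 334.] [ 525. -185.   20.]
top spare_bush 0.32 [209. 297.] [683. -57.  20.]
top indexer 0.69 [216. 271.] [655.  29.  20.]
top indexer 0.68 [236. 291.] [589. -40.  20.]
top drink_can 0.88 [267. 162.] [462. 367.  50.]
```

```bash
python3 - <<'E'
import cv2,numpy as np
cv2.imwrite("pics/both.png",np.hstack([cv2.imread("pics/scene0.png"),cv2.imread("pics/top0.png")])[:, :] if 0 else cv2.imread("pics/top0.png"))
E
```

```text
(no output)
```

View pics/top0.png

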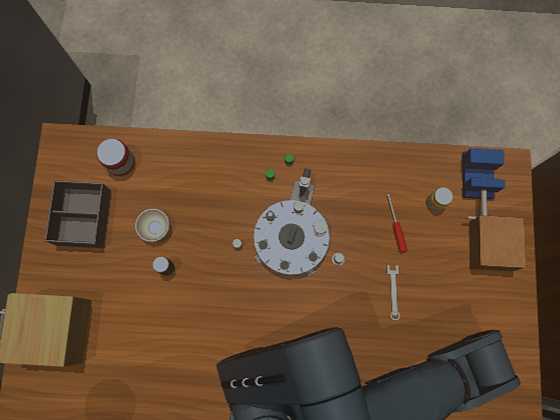

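View pics/scene0.png

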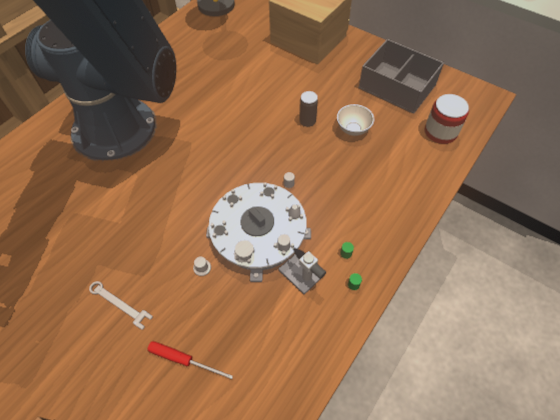

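Top view: table at about (237,291), nozzle at (190,303), plain sleeve (208,298), wide-capped part (228,320), narrow part (215,270), spare bush (258,338), spare sleeve (243,237) and two green cylinders. Candidates for the flanged bush: (228,320) wide cap, (215,270) small top, and spare_bush (258,338), which is on the bench. I'll check with a close crop and measure the knob.

```bash
python3 - <<'E'
from h import *
t=r.snapshot("top"); s=r.snapshot("scene")
a=t["pixels"][185:290,240:350]; b=s["pixels"][175:285,200:320]
f=lambda i:cv2.resize(i[:,:,::-1],(400,int(400*i.shape[0]/i.shape[1])),interpolation=cv2.INTER_CUBIC)
a,b=f(a),f(b); h=min(len(a),len(b)); cv2.imwrite("pics/c1.png",np.hstack([a[:h],b[:h]]))
# table rim ellipse -> centre: bright-grey low saturation blob in top
for n,p in(("top",t),("scene",s)):
    for o in("table_top","knob_grip"):
        for d in r.trace(p,o)[:1]:
            m=d["region"].astype(np.uint8); ys,xs=np.nonzero(m)
            c=max(cv2.findContours(m,0,2)[0],key=cv2.contourArea)
            W=np.array([ray(p,(q[0][1],q[0][0]),60 if o=="table_top" else 65)[:2] for q in cv2.convexHull(c)])
            print(n,o,len(ys),cv2.minEnclosingCircle(W.astype(np.float32)), W.min(0),W.max(0))
    # dark flange of knob
    g=cv2.cvtColor(p["pixels"],cv2.COLOR_RGB2GRAY); 
    c0=(236,291) if n=="top" else (220,257)
    m=(g<85).astype(np.uint8); nl,L,st,ce=cv2.connectedComponentsWithStats(m)
    k=L[c0] ; print(n,"flange",k,st[k],ray(p,ce[k][::-1],65), "pred",)
E
```

```text
top table_top 4108 ((581.86669921875, -38.59374237060547), 122.6297836303711) [ 460.65200549 -159.00470489] [703.1578847   82.96904671]
top knob_grip 548 ((582.4410400390625, -37.967037200927734), 43.16334915161133) [542.53111784 -78.76955365] [625.20901326   2.8803252 ]
top flange 215 [279 224  25  26 502] [581.51927663 -39.94248891  65.        ] pred
scene table_top 5882 ((585.7025146484375, -39.41854476928711), 123.36116027832031) [ 466.40342607 -161.39479256] [707.21221025  81.15287821]
scene knob_grip 791 ((584.7743530273438, -37.811073303222656), 42.75117874145508) [543.26481066 -79.22357012] [626.45335697   3.86604714]
scene flange 33 [249 211  16  16  99] [583.05057354 -38.48214329  65.        ] pred
```

View pics/c1.png

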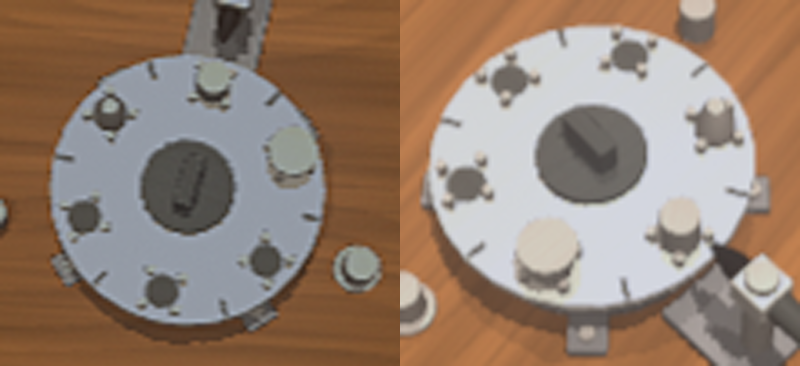

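The crop confirms it: the wide-capped mushroom is at crop (293,155), top pixel (229,320), on the -y side. The sleeve is at the nozzle, and the tapered part is on the other side at (215,270). So the table must turn counter-clockwise, +60° about world z. Next I'll fit the knob bar's angle.

```bash
cat > knob.py <<'E'
from h import *
def edge(p,c,th,top=99,L=46,W=16):
    g=cv2.GaussianBlur(cv2.cvtColor(p["pixels"],cv2.COLOR_RGB2GRAY).astype(np.float32),(0,0),.7)
    G=np.hypot(cv2.Sobel(g,5,1,0),cv2.Sobel(g,5,0,1))
    G=np.minimum(G,60)
    u=np.array([np.cos(th),np.sin(th)]);v=np.array([-u[1],u[0]])
    k=np.linspace(-1,1,30)[:,None]
    pts=np.vstack([k*L/2*u+W/2*v,k*L/2*u-W/2*v,k*W/2*v+L/2*u,k*W/2*v-L/2*u])+c
    q=proj(p,np.c_[pts,np.full(len(pts),top)]).astype(np.float32)
    return cv2.remap(G,q[:,1].copy(),q[:,0].copy(),1).mean()
def fit(ps,c0=(583,-38.5)):
    out=[]
    for p in ps:
        best=sorted(((edge(p,np.array(c0)+(dx,dy),np.radians(a)),a,dx,dy) for a in range(-90,90,2) for dx in range(-6,7,3) for dy in range(-6,7,3)),reverse=True)
        out.append(best[:4])
    return out
E
python3 - <<'E'
from knob import *
t=r.snapshot("top"); s=r.snapshot("scene")
for o in fit([t,s]): print(np.round(o,1).tolist())
# nests: part and nozzle bearings
for n,px,z in(("sleeve",(185+80/3.64,240+213/3.64),96),("mush",(185+150/3.64,240+293/3.64),96),("taper",(185+103/3.64,240+111/3.64),96)):
    w=ray(t,px,z)-[582.5,-38.5,0]; print(n,np.hypot(*w[:2]),np.degrees(np.arctan2(w[1],w[0])))
E
```

```text
[[37.5, -2.0, 6.0, -6.0], [37.3, 0.0, 6.0, -6.0], [37.3, -4.0, 6.0, -6.0], [37.0, 2.0, 6.0, -6.0]]
[[52.1, -18.0, 3.0, 0.0], [52.0, -20.0, 3.0, 0.0], [52.0, -16.0, 3.0, 0.0], [51.7, -14.0, 3.0, 0.0]]
sleeve 91.77044220220526 -12.290966788415515
mush 97.18032768492152 -71.24165127467121
taper 93.66970779536034 46.95989580124123
```

Request:
{"op": "jog_arm", "data": {
  "increments": [
    [[0,0,-1],[0,0,0]],
    [[0,0,-3],[0,0,0]]
  ],
  "grip": 0.6,
  "force": 45
}}

```text
clock: 1.6
tool_pos: [241.4, -493.6, 273.4]
orientation: [-0.001, 0.974, 0.225, -0.0]
force: [0.5, -0.2, -0.5]
opening: 81.3
```

Request:
{"op": "jog_arm", "data": {
  "increments": [
    [[4.2,-2.1,0],[0,0,4]],
    [[8.4,-4.3,0],[0,0,8]],
    [[12.7,-6.5,0],[0,0,12]],
    [[17,-8.6,0],[0,0,16]],
    [[21.2,-10.8,0],[0,0,20]],
    [[25.4,-12.9,0],[0,0,24]],
    [[29.6,-15,0],[0,0,28]],
    [[33.8,-17.2,0],[0,0,32]],
    [[38,-19.4,0],[0,0,36]],
    [[42.3,-21.5,1],[0,0,40]],
    [[46.5,-23.7,2],[0,0,43]],
    [[50.8,-25.8,4],[0,0,43]]
  ]
}}

```text
clock: 2.8
tool_pos: [585.1, -38.1, 236.4]
orientation: [-0.001, 0.989, -0.148, 0.001]
force: [0.3, -0.5, 0.9]
opening: 55.9
```

Request:
{"op": "jog_arm", "data": {
  "increments": [
    [[0,0,0],[0,0,0]],
    [[0,0,0],[0,0,0]]
  ]
}}

```text
clock: 3.0
tool_pos: [585.3, -37.4, 236.6]
orientation: [-0.001, 0.989, -0.147, 0.001]
force: [0.1, -0.5, 0.5]
opening: 55.8
```

Request:
{"op": "jog_arm", "data": {
  "increments": [
    [[0,0,3],[0,0,0]],
    [[0,0,6],[0,0,0]],
    [[0,0,8.5],[0,0,0]],
    [[0,0,9.5],[0,0,0]],
    [[0,0,9.5],[0,0,0]]
  ]
}}

```text
clock: 3.5
tool_pos: [585.0, -38.2, 141.6]
orientation: [-0.001, 0.989, -0.148, 0.0]
force: [-0.1, 0.4, 0.7]
opening: 55.7
```

```bash
python3 - <<'E'
from h import *
s=r.snapshot("scene"); save(s,"s2.png",(130,290,180,340),4); print(r.observe()["tool_pos"])
E
```

```text
[585.62634554 -38.12182819 142.65453348]
```

View pics/s2.png

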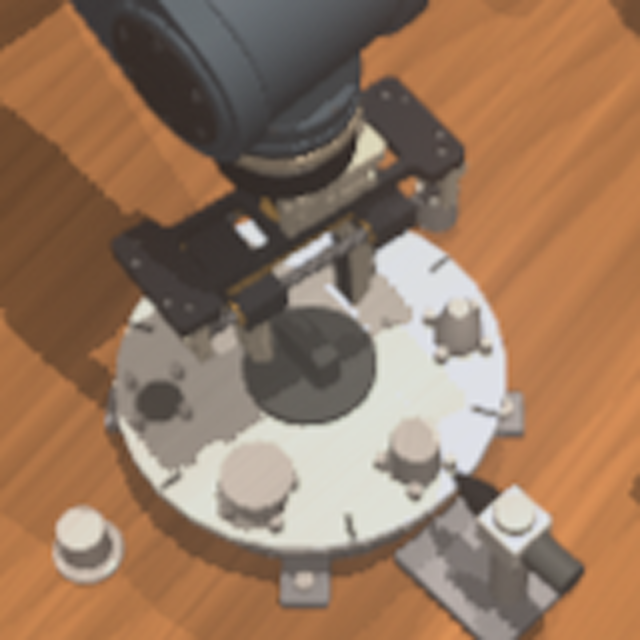

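The fingers (crop (255,340) and (355,290)) straddle the bar (300,350), aligned with it. Next: descend and grip.

Request:
{"op": "jog_arm", "data": {
  "increments": [
    [[0,0,2],[0,0,0]],
    [[0,0,3.5],[0,0,0]],
    [[0,0,4.4],[0,0,0]],
    [[0,0,4.4],[0,0,0]]
  ]
}}

```text
clock: 3.95
tool_pos: [585.4, -38.1, 98.0]
orientation: [-0.001, 0.989, -0.148, 0.001]
force: [-0.0, -0.1, 0.1]
opening: 55.6
```

Request:
{"op": "jog_arm", "data": {
  "increments": [
    [[0,0,0],[0,0,0]],
    [[0,0,0],[0,0,0]],
    [[0,0,0],[0,0,0]],
    [[0,0,0],[0,0,0]],
    [[0,0,0],[0,0,0]],
    [[0,0,0],[0,0,0]]
  ],
  "grip": 0.1,
  "force": 45
}}

```text
clock: 4.55
tool_pos: [585.4, -38.3, 98.1]
orientation: [-0.001, 0.989, -0.148, 0.001]
force: [0.3, -2.0, 0.6]
opening: 15.5
```

```bash
python3 -c "
from h import *
o=r.observe();print({k:np.round(o[k],3) for k in('clock','tool_pos','orientation','force','moment','opening')})"
```

```text
{'clock': np.float64(4.55), 'tool_pos': array([585.416, -38.287,  98.136]), 'orientation': array([-0.001,  0.989, -0.148,  0.001]), 'force': array([ 0.333, -2.001,  0.571]), 'moment': array([-0.274,  0.134,  0.037]), 'opening': np.float64(15.452)}
```

Request:
{"op": "jog_arm", "data": {
  "increments": [
    [[0,0,0.3],[0,0,0]],
    [[0,0,0.6],[0,0,0]],
    [[0,0,0.8],[0,0,0]],
    [[0,0,0.85],[0,0,0]],
    [[0,0,0.85],[0,0,0]]
  ]
}}

```text
clock: 5.05
tool_pos: [585.7, -38.4, 90.5]
orientation: [-0.001, 0.989, -0.147, 0.001]
force: [-2.6, -0.8, 10.4]
opening: 15.9
```

Request:
{"op": "jog_arm", "data": {
  "increments": [
    [[0,0,0.08],[0,0,0]],
    [[0,0,0.08],[0,0,-1.5]],
    [[0,0,0.08],[0,0,-3.5]],
    [[0,0,0.08],[0,0,-6]],
    [[0,0,0.08],[0,0,-9]],
    [[0,0,0.08],[0,0,-12]],
    [[0,0,0.08],[0,0,-14]],
    [[0,0,0.08],[0,0,-15]],
    [[0,0,0.08],[0,0,-15]]
  ]
}}

```text
clock: 5.95
tool_pos: [585.7, -38.2, 90.5]
orientation: [-0.001, 1.0, -0.017, 0.001]
force: [-4.3, 1.4, 10.0]
opening: 15.8
```

```bash
python3 -c "
from h import *
o=r.observe();print({k:np.round(o[k],3) for k in('clock','tool_pos','orientation','force','moment','opening')})
s=r.snapshot('scene'); save(s,'s3.png',(130,290,180,340),4)"
```

```text
{'clock': np.float64(5.95), 'tool_pos': array([585.678, -38.222,  90.51 ]), 'orientation': array([-0.001,  1.   , -0.017,  0.001]), 'force': array([-4.321,  1.399, 10.023]), 'moment': array([ 0.313,  0.873, -0.005]), 'opening': np.float64(15.789)}
```

View pics/s3.png

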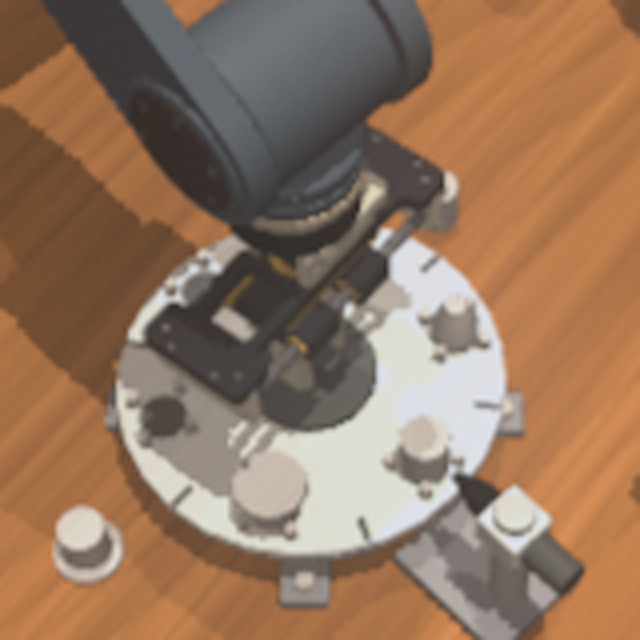

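The table follows the knob: the tick near crop (350,525) moved to (363,527), all parts stand, and the axial spring is about 10 N. Continuing the turn slightly deeper.

Request:
{"op": "jog_arm", "data": {
  "increments": [
    [[-0.1,0,0.15],[0,0,-1]],
    [[-0.1,0,0.15],[0,0,-3.5]],
    [[-0.1,0,0.15],[0,0,-7]],
    [[-0.1,0,0.15],[0,0,-11]],
    [[-0.1,0,0.15],[0,0,-15]],
    [[-0.1,0,0.15],[0,0,-19]],
    [[-0.1,0,0.15],[0,0,-23]],
    [[-0.1,0,0.15],[0,0,-27]],
    [[-0.1,0,0.15],[0,0,-31]],
    [[-0.1,0,0.15],[0,0,-34]],
    [[-0.1,0,0.15],[0,0,-36]],
    [[-0.1,0,0.15],[0,0,-36.5]]
  ]
}}

```text
clock: 7.2
tool_pos: [585.2, -37.6, 90.1]
orientation: [-0.0, 0.955, 0.297, 0.002]
force: [-2.1, 4.4, 10.0]
opening: 15.8
```

```bash
cat > st.py <<'E'
from h import *
o=r.observe();q=o['orientation'];print({k:np.round(o[k],2).tolist() for k in('clock','tool_pos','force','moment','opening')},'yaw',round(np.degrees(2*np.arctan2(q[2],q[1])),2))
E
python3 st.py; python3 -c "
from h import *
s=r.snapshot('scene'); save(s,'s4.png',(130,290,180,340),4)"
```

```text
{'clock': 7.2, 'tool_pos': [585.19, -37.59, 90.09], 'force': [-2.11, 4.44, 9.96], 'moment': [0.97, 0.53, -0.11], 'opening': 15.82} yaw 34.6
```

View pics/s4.png

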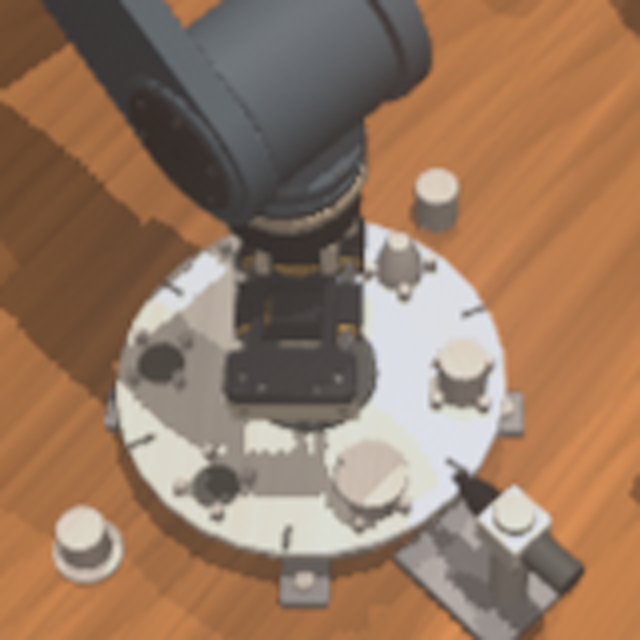

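```bash
python3 - <<'E'
from h import *
s=r.snapshot('scene')
for n,(x,y),z in(("mush",(372,465),88),("sleeve",(463,358),88),("taper",(400,240),88),("tick lower",(287,536),52),("tick r",(472,311),52)):
    w=ray(s,(130+y/4,180+x/4),z)-[584,-38.5,0]; print(n,np.hypot(*w[:2]),np.degrees(np.arctan2(w[1],w[0])))
s0=cv2.imread('pics/s2.png')
for n,(x,y),z in(("mush0",(257,478),96),("sleeve0",(415,440),96),("tick0",(350,525),60),("tickr0",(440,264),60)):
    w=ray(s,(130+y/4,180+x/4),z)-[584,-38.5,0]; print(n,np.hypot(*w[:2]),np.degrees(np.arctan2(w[1],w[0])))
E
```

```text
mush 94.56783965099466 -27.735807665999392
sleeve 97.49251136489208 28.408813444701046
taper 94.8631107084446 87.61555186231868
tick lower 113.08023140144458 -58.771285761522755
tick r 112.96152894195068 58.62617782560839
mush0 99.44898573487495 -68.04737758356666
sleeve0 99.0973163781493 -11.375811577769667
tick0 113.37518438204923 -39.60292853063071
tickr0 112.51974006729046 77.48912954027674
```

The table has turned about 41° for 51.5° of tool turn, so the knob's play cost about 10°. About 19° remain. I'll turn 16°, ease the push and feel for the slot.

Request:
{"op": "jog_arm", "data": {
  "increments": [
    [[0,0,0.08],[0,0,-2]],
    [[0,0,0.08],[0,0,-5]],
    [[0,0,0.08],[0,0,-9]],
    [[0,0,0.08],[0,0,-12.5]],
    [[0,0,0.08],[0,0,-15]],
    [[0,0,0.08],[0,0,-16]],
    [[0,0,0.08],[0,0,-16]],
    [[0,0,-0.15],[0,0,-16]],
    [[0,0,-0.35],[0,0,-16]],
    [[0,0,-0.35],[0,0,-16]]
  ]
}}

```text
clock: 8.3
tool_pos: [585.0, -37.1, 93.0]
orientation: [-0.001, 0.904, 0.427, 0.002]
force: [3.3, 3.6, -5.2]
opening: 15.3
```

```bash
python3 st.py
```

```text
{'clock': 8.3, 'tool_pos': [584.99, -37.14, 93.02], 'force': [3.27, 3.59, -5.19], 'moment': [0.51, -0.18, 0.03], 'opening': 15.33} yaw 50.55
```

Held at 5 mm low and blocked, so it's just short of the slot. Next I'll creep on with a light upward pull.

Request:
{"op": "jog_arm", "data": {
  "increments": [
    [[0,0,-0.1],[0,0,-0.7]],
    [[0,0,-0.1],[0,0,-1.4]],
    [[0,0,-0.1],[0,0,-2]],
    [[0,0,-0.1],[0,0,-2]]
  ]
}}

```text
clock: 8.7
tool_pos: [585.0, -37.1, 93.3]
orientation: [-0.001, 0.897, 0.442, 0.002]
force: [5.4, 1.3, -10.1]
opening: 15.9
```

```bash
python3 st.py
```

```text
{'clock': 8.7, 'tool_pos': [584.98, -37.13, 93.29], 'force': [5.42, 1.26, -10.05], 'moment': [0.04, -0.61, -0.65], 'opening': 15.95} yaw 52.52
```

Request:
{"op": "jog_arm", "data": {
  "increments": [
    [[0,0,-0.03],[0,0,-0.6]],
    [[0,0,-0.05],[0,0,-1.2]],
    [[0,0,-0.05],[0,0,-1.5]],
    [[0,0,-0.05],[0,0,-1.5]]
  ]
}}

```text
clock: 9.1
tool_pos: [585.0, -37.2, 94.9]
orientation: [-0.001, 0.891, 0.455, 0.002]
force: [-3.2, 0.6, 7.6]
opening: 15.8
```

```bash
python3 st.py
```

```text
{'clock': 9.1, 'tool_pos': [584.95, -37.21, 94.86], 'force': [-3.19, 0.59, 7.58], 'moment': [0.12, 0.87, -0.03], 'opening': 15.83} yaw 54.12
```

It sprang in: z rises and the spring pushes up. Letting it up to the full height.

Request:
{"op": "jog_arm", "data": {
  "increments": [
    [[0,0,-0.1],[0,0,0]],
    [[0,0,-0.2],[0,0,0]],
    [[0,0,-0.3],[0,0,0]],
    [[0,0,-0.33],[0,0,0]],
    [[0,0,-0.33],[0,0,0]]
  ]
}}

```text
clock: 9.6
tool_pos: [584.8, -37.3, 98.2]
orientation: [-0.001, 0.89, 0.455, 0.002]
force: [-0.9, 0.9, -0.0]
opening: 15.5
```

```bash
python3 st.py
```

```text
{'clock': 9.6, 'tool_pos': [584.78, -37.26, 98.16], 'force': [-0.9, 0.88, -0.04], 'moment': [0.13, 0.26, -0.03], 'opening': 15.52} yaw 54.14
```

Request:
{"op": "jog_arm", "data": {
  "increments": [
    [[0,0,0],[0,0,0]],
    [[0,0,0],[0,0,0]],
    [[0,0,0],[0,0,0]],
    [[0,0,0],[0,0,0]],
    [[0,0,-1],[0,0,0]],
    [[0,0,-3],[0,0,0]],
    [[0,0,-6],[0,0,0]],
    [[0,0,-10],[0,0,0]],
    [[0,0,-14],[0,0,0]],
    [[0,0,-18],[0,0,0]],
    [[0,0,-18],[0,0,0]]
  ],
  "grip": 0.6
}}

```text
clock: 10.7
tool_pos: [586.2, -38.0, 284.6]
orientation: [0.002, 0.89, 0.455, 0.006]
force: [0.3, 0.2, -0.9]
opening: 55.5
```

Request:
{"op": "jog_arm", "data": {
  "increments": [
    [[-3,3,0],[0,0,0]],
    [[-6,7,0],[0,0,0]],
    [[-9,11,0],[0,0,0]],
    [[-11,14,0],[0,0,0]],
    [[-12,16,0],[0,0,0]],
    [[-12,16,0],[0,0,0]]
  ]
}}

```text
clock: 11.3
tool_pos: [645.6, -231.4, 284.0]
orientation: [0.002, 0.891, 0.454, 0.005]
force: [-0.1, 0.9, 0.3]
opening: 55.8
```

```bash
python3 st.py; python3 - <<'E'
from h import *
t=r.snapshot("top"); s=r.snapshot("scene")
f=lambda i:cv2.resize(i[:,:,::-1],(400,int(400*i.shape[0]/i.shape[1])),interpolation=cv2.INTER_CUBIC)
a,b=f(t["pixels"][185:290,240:350]),f(s["pixels"][175:285,200:320]); h=min(len(a),len(b)); cv2.imwrite("pics/end.png",np.hstack([a[:h],b[:h]]))
for o in("table_top","knob_grip","flanged_bush"):
    for d in r.trace(s,o)[:2]:
        c=max(cv2.findContours(d["region"].astype(np.uint8),0,2)[0],key=cv2.contourArea)
        W=np.array([ray(s,(q[0][1],q[0][0]),60 if o!="knob_grip" else 65)[:2] for q in c],np.float32)
        print(o,round(d["score"],2),np.round(d["position"]),cv2.minEnclosingCircle(W))
E
```

```text
{'clock': 11.3, 'tool_pos': [645.64, -231.35, 283.99], 'force': [-0.14, 0.9, 0.31], 'moment': [-0.03, 0.0, -0.01], 'opening': 55.79} yaw 54.0
table_top 0.6 [220. 259.] ((585.6329956054688, -39.492156982421875), 123.91644287109375)
knob_grip 0.97 [222. 259.] ((584.154296875, -38.80498123168945), 44.2512321472168)
knob_grip 0.45 [243. 281.] ((671.186767578125, -47.74195861816406), 25.581012725830078)
flanged_bush 0.69 [208. 293.] ((640.7630004882812, 43.095062255859375), 24.52143096923828)
flanged_bush 0.58 [241. 281.] ((670.5927124023438, -46.019195556640625), 26.755990982055664)
```

View pics/end.png

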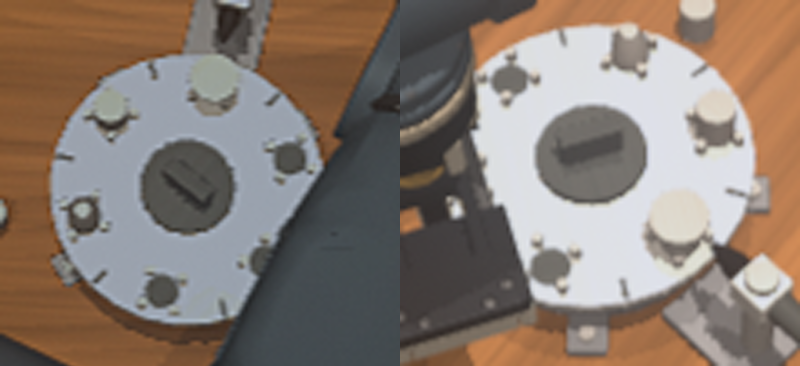

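The mushroom bush is now at the nozzle (top crop (215,80), scene crop (680,220)). The ticks are in the same pixels as at the start, so the table is on station and at full height. All three parts stand in their nests.

```bash
python3 -c "
from plant import r
print(r.finish_job())"
```

```text
the job is handed in; nothing more can be done
None
```

I indexed the turntable by one station, counter-clockwise seen from above (+60°), and the mushroom-shaped flanged bush now stands in front of the nozzle. The job is handed in, and the run took about 11 s of the allowed 45 s.

- **How it went:** I gripped the knob bar, pressed it down about 8 mm against roughly 10 N of spring, and turned it about 71°, since the knob's play took up roughly 10°. I then crept forward with a light upward pull until it sprang up.
- **Last checks:** The knob came back to its starting height (98.2 mm against 98.1 mm) with no load left on it. The visible rim ticks in the last picture look the same as at the start, so the table is locked on station. All three parts are upright in their nests, and the gripper is open and well clear of the table.
- **Checks that disagreed or were skipped:**
  - The top-camera fit of the bar angle was poor, so I used the scene-camera fit.
  - In the last picture the detector gave the name flanged_bush a slightly higher score on the plain sleeve than on the real bush. The close crops show clearly which is which.
  - I did not twist the knob to test the lock.

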